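# Trace the measuring line on the tablet

### The arm

A 6-joint arm with a two-finger parallel gripper is mounted at the origin on the work surface. World frame = base frame: x ahead of the robot, y to its left, z up, the work surface at z = 0. Lengths are in m, angles in rad, forces in N, time in s.
With the tool pointing down it reaches from about 0.35 to 0.95 m from the base axis. Payload 17.4 kg.
Tool frame: the origin (TCP) lies between the finger pads; the fingertips stand ahead of it and the grasp point (between the pads) lies 8 mm behind it (bot.tcp_to_tips is the z of the fingertips in the tool frame, in m); z points along the fingers, y is the line along which they close (so a half turn about z gives the same grasp; the last joint's range is limited). The gripper opens to 93 mm and grips with 3 to 60 N. Pads are 15 mm wide; open, the fingers measure 128 mm over their backs; the gripper's body (75 mm by 188 mm) begins 65 mm behind the grasp point.
Start: joints at [1.31, 0.116, 1.442, -0, 1.584, -0.038], TCP at [0.149, 0.658, 0.23] pointing down, gripper open.
Joint ranges: [-2.83, 2.83], [-0.83, 2.19], [0.07, 2.5], [-1.14, 4.28], [0.01, 3], [-2.97, 2.97]. Speed limits (rad/s): [1.89, 1.89, 2.22, 3.14, 3.14, 3.14].

### API

Orientations are given as a unit quaternion [x, y, z, w].
In Python, from plant import bot gives the robot as it stands.
- The arm moves only by the shell command python3 -m inch 'ROWS'. ROWS is JSON, a list of rows, each an object of numbers: "claw": the opening, from 0 (shut) to 1 (fully open); "dx", "dy", "dz": the shift along the tool's x, y, z in cm; "ax", "ay", "az": the turn, a rotation vector about the tool's x, y, z in degrees. A call has 1 to 10 rows; each row is the pose to reach, as a shift and turn from the pose commanded when the call began, along the tool's axes at that moment; what a row does not reach only later rows make up. A row lasts 1/12 s, in which the tool goes at most 41.7 mm and 7.16 degrees, less where a joint would pass 70% of its speed; a pose out of reach is approached as far as the arm can. A call with a gripper value outside its range is refused whole. The fingers move at their own pace and stop on an object; the grip force is fixed at half the most. Time passes only in rows, so rows that repeat a pose let the fingers close. It gives the time, the measured TCP pose, the force, the opening and the grip force at its end, in the units of the state.
- bot.observe(): the state, without advancing time (a new reading comes with each control period).
- bot.grab_frame(name): name is "scene" or "top" or "wrist"; returns the picture (400x640x3 uint8, red, green, blue); there is no depth.
- bot.get_calibration(name): a dict with "camera_matrix" (3x3 intrinsics, pixels), "k1" (the pictures are not rectified: a ray, as slopes to the right and down, at radius r is drawn at 1 + k1 r^2 times it, then the intrinsics apply), "rvec" (rotation vector, rad) and "tvec" (3), from world to camera coordinates, as OpenCV has them; the wrist camera has in their place "tool_from_camera" (4x4, takes a point from camera to tool coordinates, whose origin is the TCP and whose axes are the flange's). Camera axes: x right, y down, z forward; pixel columns grow to the right and rows downward; lengths in m; the calibration is good to about 2 mm. A picture is of the moment at which its call begins: read the wrist's pose just before it. get_calibration takes no time and is no camera call.
- bot.close_job(): hands the job in; it is judged then, once.
The state is a dict: "time": time; "q": joint angles; "qd": joint speeds; "tau": joint torques, N m; "tool_pos": TCP position; "tcp_rot": TCP orientation; "wrist_force": force on the tool from outside, world axes, zero at the start; "moment": the same for the moment, N m; "gripper_width": opening from 0.0 (shut) to 1.0 (fully open); "grip_force": force on a finger pad.
Only numpy, scipy, OpenCV 4.12 (cv2) and the standard library are available. Lean on these libraries where they do the work, as an engineer would, in place of code of your own. Each camera call takes 0.05 s, during which the arm holds its last target. There are 200 camera calls.

### The job

Measure the spider's leg on the touch screen: with the gripper shut and pointing straight down, touch the green dot with the fingertips and slide them gently along the white line, over each white dot in turn, to the blue dot, without coming off the glass on the way; then lift off. Do not push the tablet out of place, pick nothing up, and leave the stylus and the other things on the desk where they are.

Things in the scene. Friction and masses are not known exactly. Their poses are not given: they have to be found in the camera images.
- tablet: black tablet, 180 x 250 x 12 mm (x, y, z), 0.6 kg, loose and level on a sprung platform, showing a spider's leg. Origin: centre of underside; glass 12 mm above it (60 mm above the desk when untouched); x away from the robot, y along its long side. The white line, 3 mm wide, runs straight from dot to dot (26 mm apart), with bends at the second and fourth white dots
- stand: fixed base of the vibration-damping platform under the tablet, dark steel, 180 x 250 x 14 mm, origin at the centre of its underside on the desk, axes as the tablet's. It carries an aluminium deck 190 x 260 mm whose top is 48 mm above the desk
- deck (a joint): how far the platform's deck, with the tablet on it, has been pressed straight down (m): about 0 when untouched, at most 0.015; the springs push back with about 0.7 N per mm, so pressing 3 to 6 mm is a light touch of 2 to 4 N. The deck stays level
- mark1: green dot, 16 mm across, START of the line; flat mark on the tablet's glass, flush, origin at its centre on the glass surface, z up out of the glass; at (x, y) = (-20, 62) mm in the tablet's frame. It moves with the tablet
- mark2: white dot number 1 from the green one, 11 mm across; flat mark on the tablet's glass, flush, origin at its centre on the glass surface, z up out of the glass; at (x, y) = (4, 52) mm in the tablet's frame. It moves with the tablet
- mark3: white dot number 2 from the green one, 11 mm across; flat mark on the tablet's glass, flush, origin at its centre on the glass surface, z up out of the glass; at (x, y) = (28, 42) mm in the tablet's frame. It moves with the tablet
- mark4: white dot number 3 from the green one, 11 mm across; flat mark on the tablet's glass, flush, origin at its centre on the glass surface, z up out of the glass; at (x, y) = (28, 16) mm in the tablet's frame. It moves with the tablet
- mark5: white dot number 4 from the green one, 11 mm across; flat mark on the tablet's glass, flush, origin at its centre on the glass surface, z up out of the glass; at (x, y) = (28, -10) mm in the tablet's frame. It moves with the tablet
- mark6: white dot number 5 from the green one, 11 mm across; flat mark on the tablet's glass, flush, origin at its centre on the glass surface, z up out of the glass; at (x, y) = (9, -27) mm in the tablet's frame. It moves with the tablet
- mark7: white dot number 6 from the green one, 11 mm across; flat mark on the tablet's glass, flush, origin at its centre on the glass surface, z up out of the glass; at (x, y) = (-11, -45) mm in the tablet's frame. It moves with the tablet
- mark8: blue dot, 16 mm across, END of the line; flat mark on the tablet's glass, flush, origin at its centre on the glass surface, z up out of the glass; at (x, y) = (-30, -62) mm in the tablet's frame. It moves with the tablet
- stylus: white square stylus, 145 x 9 x 9 mm, lying on the desk beyond the platform, origin at its underside, x along it; to be left alone
- lens_cap: black round lens cap, 54 mm across, 36 mm high, on the desk beside the platform, origin centre of underside; to be left alone
- slide_box: blue box with white lid for microscope slides, 87 x 80 x 34 mm, on the desk beside the platform, origin centre of underside; to be left alone
- glasses_case: black rounded spectacle case, 60 x 160 x 34 mm, on the desk beyond the platform, origin centre of underside; to be left alone

How it is judged:
On the way, in this order (a step that is already met when the one before it is completed fails the run):
1. the shut fingertips touch the green dot, pointing down, the point between them within 10 mm of its centre and on its patch of the glass (horizontal distance between the grasp point and mark1 below 0.01 m and (contact force between the fingers and mark1 above 0.05 N or contact force between the fingers and mark2 above 0.05 N) and angle between the grasp point's own z axis and vertical above 2.75 rad), for 0.04 s.
2. the shut fingertips touch the first white dot, pointing down, the point between them within 10 mm of its centre and on its patch of the glass (horizontal distance between the grasp point and mark2 below 0.01 m and (contact force between the fingers and mark1 above 0.05 N or contact force between the fingers and mark2 above 0.05 N or contact force between the fingers and mark3 above 0.05 N) and angle between the grasp point's own z axis and vertical above 2.75 rad), for 0.04 s.
3. the shut fingertips touch the second white dot, pointing down, the point between them within 10 mm of its centre and on its patch of the glass (horizontal distance between the grasp point and mark3 below 0.01 m and (contact force between the fingers and mark2 above 0.05 N or contact force between the fingers and mark3 above 0.05 N or contact force between the fingers and mark4 above 0.05 N) and angle between the grasp point's own z axis and vertical above 2.75 rad), for 0.04 s.
4. the shut fingertips touch the third white dot, pointing down, the point between them within 10 mm of its centre and on its patch of the glass (horizontal distance between the grasp point and mark4 below 0.01 m and (contact force between the fingers and mark3 above 0.05 N or contact force between the fingers and mark4 above 0.05 N or contact force between the fingers and mark5 above 0.05 N) and angle between the grasp point's own z axis and vertical above 2.75 rad), for 0.04 s.
5. the shut fingertips touch the fourth white dot, pointing down, the point between them within 10 mm of its centre and on its patch of the glass (horizontal distance between the grasp point and mark5 below 0.01 m and (contact force between the fingers and mark4 above 0.05 N or contact force between the fingers and mark5 above 0.05 N or contact force between the fingers and mark6 above 0.05 N) and angle between the grasp point's own z axis and vertical above 2.75 rad), for 0.04 s.
6. the shut fingertips touch the fifth white dot, pointing down, the point between them within 10 mm of its centre and on its patch of the glass (horizontal distance between the grasp point and mark6 below 0.01 m and (contact force between the fingers and mark5 above 0.05 N or contact force between the fingers and mark6 above 0.05 N or contact force between the fingers and mark7 above 0.05 N) and angle between the grasp point's own z axis and vertical above 2.75 rad), for 0.04 s.
7. the shut fingertips touch the sixth white dot, pointing down, the point between them within 10 mm of its centre and on its patch of the glass (horizontal distance between the grasp point and mark7 below 0.01 m and (contact force between the fingers and mark6 above 0.05 N or contact force between the fingers and mark7 above 0.05 N or contact force between the fingers and mark8 above 0.05 N) and angle between the grasp point's own z axis and vertical above 2.75 rad), for 0.04 s.
8. the shut fingertips touch the blue dot, pointing down, the point between them within 10 mm of its centre and on its patch of the glass (horizontal distance between the grasp point and mark8 below 0.01 m and (contact force between the fingers and mark7 above 0.05 N or contact force between the fingers and mark8 above 0.05 N) and angle between the grasp point's own z axis and vertical above 2.75 rad), for 0.04 s.
At the end, for the whole second after the job is handed in: All eight dots were touched in order in one unbroken stroke; the robot is clear of the tablet, the deck has risen again (within 1.5 mm), the tablet is at rest within 15 mm of its start and so is every other thing (distance of each of tablet, stylus, lens_cap, slide_box, glasses_case from where it was at the start of the episode below 0.015 m and linear speed of tablet below 0.02 m/s and value of joint deck below 0.0015 m and contact force between each of the arm, the fingers and tablet below 0.05 N).
It fails at once if the tablet is pressed harder than 18 N (contact force between the fingers and tablet above 18 N).
It fails at once if the fingertips come down on or hover low over the middle of the line (within 10 mm of a white dot) without touching the glass: the stroke is broken ((horizontal distance between the grasp point and mark2 below 0.01 m or horizontal distance between the grasp point and mark3 below 0.01 m or horizontal distance between the grasp point and mark4 below 0.01 m or horizontal distance between the grasp point and mark5 below 0.01 m or horizontal distance between the grasp point and mark6 below 0.01 m or horizontal distance between the grasp point and mark7 below 0.01 m) and z of the grasp point in the frame of tablet below 0.042 m and contact force between the fingers and tablet below 0.05 N and value of joint deck below 0.0008 m).
It fails at once if the tablet is pushed more than 20 mm out of place (distance of tablet from where it was at the start of the episode above 0.02 m).
It fails at once if the tablet is lifted or tipped (height (world z) of tablet above 0.056 m or angle between tablet's own z axis and vertical above 0.1 rad).
It fails at once if the stylus, lens cap, slide box or spectacle case is picked up or moved more than 15 mm (distance of any of stylus, lens_cap, slide_box, glasses_case from where it was at the start of the episode above 0.015 m).
It also fails if it takes over 40 s, if anything falls off the work surface, if the arm or the gripper's body presses on something with over 40 N, if the wrist force passes 120 N, or if a joint passes its speed limit or range.

## Working session

There is one attempt and no reset: what is moved stays moved. The work goes in short steps, Python scripts to look and compute and a shell command to move; the robot and the scene stay as the last step left them, time stands still between calls to the robot, and variables do not carry over. Pictures are saved under pics/ and viewed, at most 10 in all, crops included, and the job is handed in when it is done.

```bash
mkdir -p pics; python3 - <<'E'
from plant import bot
import cv2
s=bot.observe();print({k:s[k] for k in('time','tool_pos','tcp_rot','wrist_force','gripper_width')},bot.tcp_to_tips)
for n in('top','scene'):
    cv2.imwrite(f'pics/{n}.png',bot.grab_frame(n)[...,::-1]);print(bot.get_calibration(n))
E
```

```text
{'time': 0.0, 'tool_pos': array([0.1491031 , 0.65810847, 0.22888802]), 'tcp_rot': array([ 1.11155137e-01,  9.93802887e-01, -5.92411535e-04, -7.61420723e-05]), 'wrist_force': array([0.73506317, 0.13589561, 0.62582217]), 'gripper_width': 0.9984413018510317} 0.011
{'camera_matrix': array([[491.08003393,   0.        , 319.79326394],
       [  0.        , 491.08003393, 194.95923158],
       [  0.        ,   0.        ,   1.        ]]), 'k1': 0.03760530389270067, 'rvec': array([ 2.2147084 , -2.20322164,  0.0862292 ]), 'tvec': array([0.01910626, 0.60540253, 1.24358758])}
{'camera_matrix': array([[439.69027977,   0.        , 311.16080795],
       [  0.        , 439.69027977, 204.4927967 ],
       [  0.        ,   0.        ,   1.        ]]), 'k1': 0.008018083308249196, 'rvec': array([ 2.40281375,  0.9448301 , -0.26027277]), 'tvec': array([-0.46267231, -0.27381737,  1.17646286])}
```

View pics/top.png

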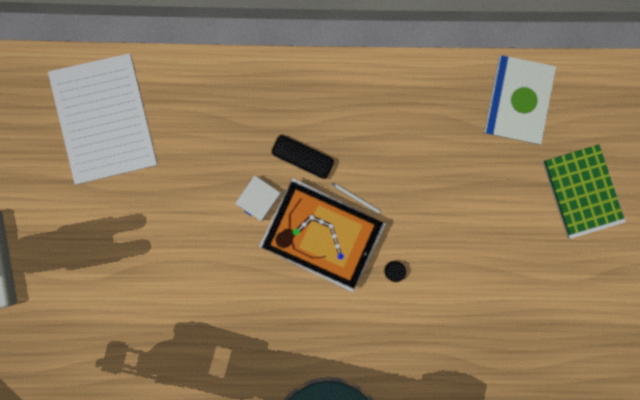

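View pics/scene.png

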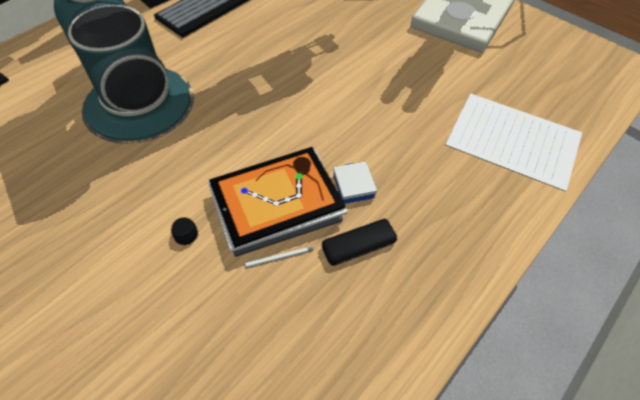

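The top view shows the tablet near (323,235), with green at about (296,232) and blue at about (340,256). The scene view shows green near (299,176) and blue near (244,190). The lens cap, slide box, stylus and case all surround the tablet.

```bash
cat >h.py <<'E'
from plant import bot
import cv2, numpy as np
from scipy.spatial.transform import Rotation as R
M=np.array([[-20,62],[4,52],[28,42],[28,16],[28,-10],[9,-27],[-11,-45],[-30,-62]])/1000
def cam(n,s=None):
    c=bot.get_calibration(n);K=c['camera_matrix']
    if 'rvec' in c:
        Rm=cv2.Rodrigues(c['rvec'])[0].T; o=-Rm@c['tvec']
    else:
        T=np.array(c['tool_from_camera']);Rt=R.from_quat(s['tcp_rot']).as_matrix()
        Rm=Rt@T[:3,:3];o=Rt@T[:3,3]+s['tool_pos']
    return K,c['k1'],Rm,o
def ray(n,px,s=None):
    K,k,Rm,o=cam(n,s)
    d=np.array([k,0,0,0,0.]); u=cv2.undistortPoints(np.array([[px]],float),K,d)[0,0]
    return o,Rm@np.array([*u,1])
def plane(n,px,z,s=None):
    o,d=ray(n,px,s);return o+d*(z-o[2])/d[2]
def two(a,b):
    (o,d),(p,e)=a,b
    t=np.linalg.lstsq(np.c_[d,-e],p-o,rcond=None)[0];A=o+t[0]*d;B=p+t[1]*e
    return (A+B)/2,np.linalg.norm(A-B)
def blobs(img,lo,hi,box=None):
    m=cv2.inRange(cv2.cvtColor(img,cv2.COLOR_RGB2HSV),lo,hi)
    if box:
        k=np.zeros_like(m);x0,y0,x1,y1=box;k[y0:y1,x0:x1]=1;m*=k
    n,_,st,c=cv2.connectedComponentsWithStats(m)
    return [(c[i].round(2),int(st[i,4])) for i in sorted(range(1,n),key=lambda i:-st[i,4])[:4]]
G=((45,120,60),(75,255,255));B=((108,150,80),(130,255,255))
def fit(g,b):  # tablet origin, yaw from green & blue world xy
    v=(g-b)[:2];m=M[0]-M[7];yaw=np.arctan2(v[1],v[0])-np.arctan2(m[1],m[0])
    Q=R.from_euler('z',yaw).as_matrix()[:2,:2]
    o=((g+b)[:2]-Q@(M[0]+M[7]))/2
    return o,yaw,np.linalg.norm(v)/np.linalg.norm(m),o+M@Q.T
E
python3 - <<'E'
from h import *
P={}
for n,box in(('top',(265,180,385,290)),('scene',(215,150,330,245))):
    im=cv2.imread(f'pics/{n}.png')[...,::-1].copy()
    for c,r in(('g',G),('b',B)):
        bl=blobs(im,*r,box);print(n,c,bl[:2]);P[n,c]=bl[0][0]
    g,b=(plane(n,P[n,c],.06) for c in'gb');print(fit(g,b))
T=[two(ray('top',P['top',c]),ray('scene',P['scene',c])) for c in'gb'];print(T);print(fit(T[0][0],T[1][0]))
for c,p in(('cap',(395,271)),('box',(259,198)),('case',(303,157)),('sty1',(335,185)),('sty2',(380,211))):print(c,plane('top',p,.03))
E
```

```text
top g [(array([295.61, 231.61]), 31)]
top b [(array([340.41, 255.88]), 17)]
(array([0.50586823, 0.01735624]), np.float64(-0.41052182871466725), np.float64(1.0064016026726454), array([[ 0.51227343,  0.08218658],
       [ 0.53028845,  0.06343935],
       [ 0.54830348,  0.04469211],
       [ 0.53792719,  0.02085238],
       [ 0.52755091, -0.00298735],
       [ 0.50334508, -0.0109922 ],
       [ 0.47782324, -0.01951487],
       [ 0.45361741, -0.02751971]]))
scene g [(array([298.63, 175.63]), 30)]
scene b [(array([243.76, 190.29]), 21)]
(array([0.506084  , 0.01876212]), np.float64(-0.410358622597605), np.float64(1.0048616901914482), array([[ 0.51247861,  0.08359351],
       [ 0.5304967 ,  0.06484922],
       [ 0.54851479,  0.04610492],
       [ 0.53814239,  0.0222635 ],
       [ 0.52777   , -0.00157792],
       [ 0.50356547, -0.00958672],
       [ 0.47804503, -0.01811356],
       [ 0.4538405 , -0.02612235]]))
[(array([0.51286109, 0.08287018, 0.06116674]), np.float64(0.001031789145348594)), (array([ 0.45394315, -0.02731022,  0.06117711]), np.float64(0.0012776689103297348))]
(array([0.50632435, 0.01780142]), np.float64(-0.4105813368366227), np.float64(1.0043535064992068), array([[ 0.5127334 ,  0.08263138],
       [ 0.53074731,  0.06388308],
       [ 0.54876122,  0.04513477],
       [ 0.53838351,  0.02129566],
       [ 0.52800581, -0.00254346],
       [ 0.5037995 , -0.01054686],
       [ 0.47827716, -0.01906801],
       [ 0.45407085, -0.02707142]]))
cap [ 0.41386948 -0.16770997  0.03      ]
box [0.59595405 0.17598344 0.03      ]
case [0.70079986 0.06575672 0.03      ]
sty1 [ 0.6300638 -0.0158198  0.03     ]
sty2 [ 0.56471568 -0.13022209  0.03      ]
```

```bash
python3 -m inch '[{"claw":0,"dx":-1,"dy":-1,"dz":0},{"claw":0,"dx":-3,"dy":-3,"dz":0},{"claw":0,"dx":-5.5,"dy":-5.5,"dz":0},{"claw":0,"dx":-8,"dy":-8,"dz":0},{"claw":0,"dx":-10.5,"dy":-10.5,"dz":0},{"claw":0,"dx":-13,"dy":-13,"dz":0},{"claw":0,"dx":-15.5,"dy":-15.5,"dz":0},{"claw":0,"dx":-18,"dy":-18,"dz":0},{"claw":0,"dx":-20.5,"dy":-20.5,"dz":0},{"claw":0,"dx":-23,"dy":-23,"dz":0}]'
python3 -m inch '[{"claw":0,"dx":-2.5,"dy":-2.5,"dz":0},{"claw":0,"dx":-5,"dy":-5,"dz":0.5},{"claw":0,"dx":-8,"dy":-8,"dz":1.5},{"claw":0,"dx":-11,"dy":-11,"dz":2.5},{"claw":0,"dx":-14,"dy":-14,"dz":3.5},{"claw":0,"dx":-17,"dy":-17,"dz":4.5},{"claw":0,"dx":-20,"dy":-20,"dz":5.5},{"claw":0,"dx":-23,"dy":-23,"dz":6.5},{"claw":0,"dx":-25.1,"dy":-25.1,"dz":7},{"claw":0,"dx":-25.1,"dy":-25.1,"dz":7}]'
python3 -m inch '[{"claw":0},{"claw":0},{"claw":0}]'
python3 - <<'E'
from h import *
s=bot.observe();im=bot.grab_frame('wrist');cv2.imwrite('pics/w1.png',im[...,::-1])
print(s['tool_pos'],s['tcp_rot'],s['wrist_force'],s['gripper_width'])
for r in(G,B):
    bl=blobs(im,*r);print([(b,a,plane('wrist',b,.0605,s).round(4)) for b,a in bl[:2]])
E
```

```text
[0.14913256 0.65815072 0.22899628] [ 1.11193730e-01  9.93798618e-01 -5.05610575e-04 -7.65195633e-05] [ 0.97154127  0.23618407 -0.23365448] 0.9994823575451435
[]
[]invalid input at $[0]: expected keys claw, dx, dy, dz, ax, ay, az
invalid input at $[0]: expected keys claw, dx, dy, dz, ax, ay, az
invalid input at $[0]: expected keys claw, dx, dy, dz, ax, ay, az
```

View pics/w1.png

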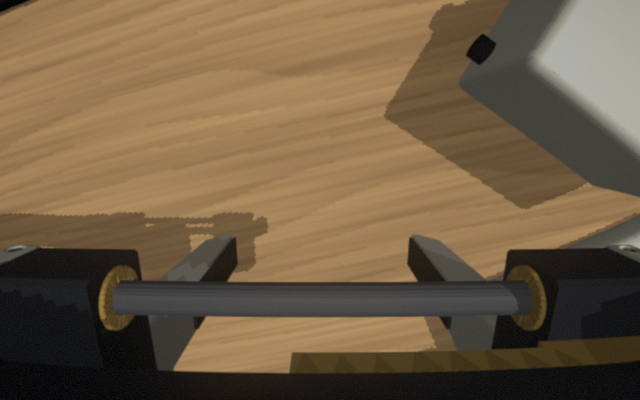

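The arm hasn't moved, because every row needs all seven keys. The wrist view shows bare desk and a grey device at upper right, off my path.

```bash
python3 -m inch '[{"claw":0,"dx":-1,"dy":-1,"dz":0,"ax":0,"ay":0,"az":0},{"claw":0,"dx":-3,"dy":-3,"dz":0,"ax":0,"ay":0,"az":0},{"claw":0,"dx":-5.5,"dy":-5.5,"dz":0,"ax":0,"ay":0,"az":0},{"claw":0,"dx":-8,"dy":-8,"dz":0,"ax":0,"ay":0,"az":0},{"claw":0,"dx":-10.5,"dy":-10.5,"dz":0,"ax":0,"ay":0,"az":0},{"claw":0,"dx":-13,"dy":-13,"dz":0,"ax":0,"ay":0,"az":0},{"claw":0,"dx":-15.5,"dy":-15.5,"dz":0,"ax":0,"ay":0,"az":0},{"claw":0,"dx":-18,"dy":-18,"dz":0,"ax":0,"ay":0,"az":0},{"claw":0,"dx":-20.5,"dy":-20.5,"dz":0,"ax":0,"ay":0,"az":0},{"claw":0,"dx":-23,"dy":-23,"dz":0,"ax":0,"ay":0,"az":0}]'
python3 -m inch '[{"claw":0,"dx":-2.5,"dy":-2.5,"dz":0,"ax":0,"ay":0,"az":0},{"claw":0,"dx":-5,"dy":-5,"dz":0.5,"ax":0,"ay":0,"az":0},{"claw":0,"dx":-8,"dy":-8,"dz":1.5,"ax":0,"ay":0,"az":0},{"claw":0,"dx":-11,"dy":-11,"dz":2.5,"ax":0,"ay":0,"az":0},{"claw":0,"dx":-14,"dy":-14,"dz":3.5,"ax":0,"ay":0,"az":0},{"claw":0,"dx":-17,"dy":-17,"dz":4.5,"ax":0,"ay":0,"az":0},{"claw":0,"dx":-20,"dy":-20,"dz":5.5,"ax":0,"ay":0,"az":0},{"claw":0,"dx":-23,"dy":-23,"dz":6.5,"ax":0,"ay":0,"az":0},{"claw":0,"dx":-25.1,"dy":-25.1,"dz":7,"ax":0,"ay":0,"az":0},{"claw":0,"dx":-25.1,"dy":-25.1,"dz":7,"ax":0,"ay":0,"az":0}]'
python3 -m inch '[{"claw":0,"dx":0,"dy":0,"dz":0,"ax":0,"ay":0,"az":0},{"claw":0,"dx":0,"dy":0,"dz":0,"ax":0,"ay":0,"az":0},{"claw":0,"dx":0,"dy":0,"dz":0,"ax":0,"ay":0,"az":0}]'
python3 - <<'E'
from h import *
s=bot.observe();im=bot.grab_frame('wrist');cv2.imwrite('pics/w2.png',im[...,::-1])
print(s['tool_pos'],s['tcp_rot'],s['wrist_force'],s['gripper_width'])
for r in(G,B):
    bl=blobs(im,*r);print([(b,a,plane('wrist',b,.0605,s).round(4)) for b,a in bl[:2]])
E
```

```text
time: 0.98
tool_pos: [0.3231, 0.381, 0.2295]
tcp_rot: [0.111, 0.994, 0.0, 0.0]
wrist_force: [0.5, 1.4, 0.7]
gripper_width: 0.329
grip_force: 0.0
time: 1.82
tool_pos: [0.5133, 0.0774, 0.1576]
tcp_rot: [0.113, 0.994, -0.001, -0.001]
wrist_force: [0.2, 0.8, -0.1]
gripper_width: 0.008
grip_force: 0.0
time: 2.07
tool_pos: [0.5115, 0.0836, 0.16]
tcp_rot: [0.111, 0.994, 0.0, 0.0]
wrist_force: [0.7, 0.3, -0.2]
gripper_width: 0.008
grip_force: 0.0
[0.51151522 0.08364198 0.15999368] [1.10728742e-01 9.93850628e-01 1.62080259e-04 2.20809412e-04] [ 0.69864108  0.25107651 -0.15016211] 0.008222918580355962
[(array([321.39, 211.47]), 298, array([0.5134, 0.0833, 0.0605]))]
[(array([169.67, 170.18]), 267, array([ 0.4543, -0.0258,  0.0605])), (array([462.71, 220.87]), 45, array([0.5466, 0.194 , 0.0605]))]
```

View pics/w2.png

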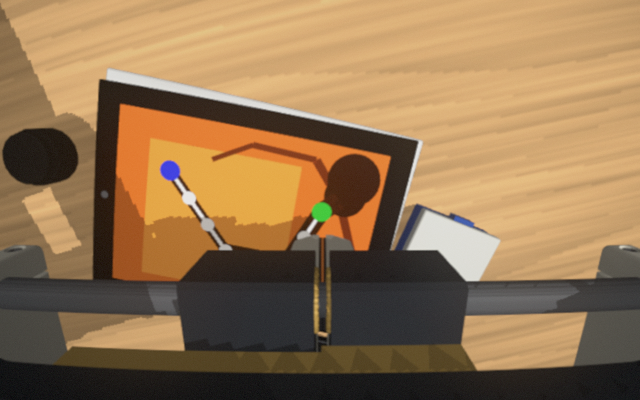

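The wrist view puts green at (321,211) and blue at (170,170). That gives world positions within about 1.5 mm of the two-view fix. The gripper is shut, so I'll descend onto green.

```bash
python3 -m inch '[{"claw":0,"dx":-0.2,"dy":0,"dz":1,"ax":0,"ay":0,"az":0},{"claw":0,"dx":-0.2,"dy":0,"dz":2.5,"ax":0,"ay":0,"az":0},{"claw":0,"dx":-0.2,"dy":0,"dz":4,"ax":0,"ay":0,"az":0},{"claw":0,"dx":-0.2,"dy":0,"dz":5.5,"ax":0,"ay":0,"az":0},{"claw":0,"dx":-0.2,"dy":0,"dz":6.5,"ax":0,"ay":0,"az":0},{"claw":0,"dx":-0.2,"dy":0,"dz":7.2,"ax":0,"ay":0,"az":0},{"claw":0,"dx":-0.2,"dy":0,"dz":7.8,"ax":0,"ay":0,"az":0},{"claw":0,"dx":-0.2,"dy":0,"dz":8.2,"ax":0,"ay":0,"az":0},{"claw":0,"dx":-0.2,"dy":0,"dz":8.4,"ax":0,"ay":0,"az":0},{"claw":0,"dx":-0.2,"dy":0,"dz":8.6,"ax":0,"ay":0,"az":0}]'
python3 -m inch '[{"claw":0,"dx":0,"dy":0,"dz":0.2,"ax":0,"ay":0,"az":0},{"claw":0,"dx":0,"dy":0,"dz":0.4,"ax":0,"ay":0,"az":0},{"claw":0,"dx":0,"dy":0,"dz":0.6,"ax":0,"ay":0,"az":0},{"claw":0,"dx":0,"dy":0,"dz":0.75,"ax":0,"ay":0,"az":0},{"claw":0,"dx":0,"dy":0,"dz":0.75,"ax":0,"ay":0,"az":0},{"claw":0,"dx":0,"dy":0,"dz":0.75,"ax":0,"ay":0,"az":0}]'
python3 - <<'E'
from h import *
s=bot.observe();print(s['tool_pos'],s['tcp_rot'],s['wrist_force'])
_,yaw,_,W=fit(np.array([.513,.083,0]),np.array([.454,-.0265,0]))
print(W.round(4),'steps cm (cumulative from green), tool axes')
Rt=R.from_quat([.11116,.9938,0,0]).as_matrix()
print((np.c_[W-s['tool_pos'][:2],np.zeros(8)]@Rt*100)[:,:2].round(2))
E
```

```text
time: 2.95
tool_pos: [0.5142, 0.0825, 0.0739]
tcp_rot: [0.111, 0.994, 0.0, 0.0]
wrist_force: [0.1, 0.6, 0.1]
gripper_width: 0.008
grip_force: 0.0
time: 3.45
tool_pos: [0.5142, 0.0825, 0.0664]
tcp_rot: [0.111, 0.994, 0.0, 0.0]
wrist_force: [0.2, -0.1, 3.0]
gripper_width: 0.005
grip_force: 1.7
[0.51417863 0.08249853 0.06644184] [1.11183556e-01 9.93799839e-01 5.45826096e-05 3.05845070e-04] [ 0.20858847 -0.14937975  2.98194159]
[[ 0.513   0.083 ]
 [ 0.531   0.0642]
 [ 0.5489  0.0454]
 [ 0.5385  0.0216]
 [ 0.528  -0.0022]
 [ 0.5038 -0.0101]
 [ 0.4782 -0.0186]
 [ 0.454  -0.0265]] steps cm (cumulative from green), tool axes
[[  0.13   0.02]
 [ -2.04  -1.41]
 [ -4.21  -2.85]
 [ -3.71  -5.4 ]
 [ -3.22  -7.96]
 [ -1.03  -9.26]
 [  1.27 -10.65]
 [  3.46 -11.96]]
```

Contact at 3 N. Now I'll slide along the leg.

```bash
python3 -m inch '[{"claw":0,"dx":-0.4,"dy":-0.3,"dz":0,"ax":0,"ay":0,"az":0},{"claw":0,"dx":-0.9,"dy":-0.65,"dz":0,"ax":0,"ay":0,"az":0},{"claw":0,"dx":-1.45,"dy":-1.02,"dz":0,"ax":0,"ay":0,"az":0},{"claw":0,"dx":-2.0,"dy":-1.4,"dz":0,"ax":0,"ay":0,"az":0},{"claw":0,"dx":-2.55,"dy":-1.75,"dz":0,"ax":0,"ay":0,"az":0},{"claw":0,"dx":-3.1,"dy":-2.1,"dz":0,"ax":0,"ay":0,"az":0},{"claw":0,"dx":-3.6,"dy":-2.45,"dz":0,"ax":0,"ay":0,"az":0},{"claw":0,"dx":-4.0,"dy":-2.7,"dz":0,"ax":0,"ay":0,"az":0},{"claw":0,"dx":-4.2,"dy":-2.85,"dz":0,"ax":0,"ay":0,"az":0},{"claw":0,"dx":-4.2,"dy":-2.85,"dz":0,"ax":0,"ay":0,"az":0}]'
python3 - <<'E'
from h import *
im=bot.grab_frame('top');bl=blobs(im,*B,(265,180,385,290));print(bl[:2])
s=bot.observe();print(s['tool_pos'],s['wrist_force'])
E
```

```text
time: 4.28
tool_pos: [0.5491, 0.0448, 0.0662]
tcp_rot: [0.111, 0.994, -0.0, 0.0]
wrist_force: [1.7, -2.3, 4.7]
gripper_width: 0.005
grip_force: 1.8
[(array([338.67, 255.5 ]), 6)]
[0.54902202 0.04493732 0.06624606] [ 1.55523334 -1.85170906  3.66950511]
```

```bash
python3 - <<'E'
from h import *
s=bot.observe();im=bot.grab_frame('wrist');cv2.imwrite('pics/w3.png',im[...,::-1])
for r in(G,B):
    bl=blobs(im,*r);print([(b,a,plane('wrist',b,.056,s).round(4)) for b,a in bl[:2]])
E
```

```text
[(array([378.84, 170.55]), 768, array([0.5134, 0.083 , 0.056 ]))]
[(array([138.94, 103.94]), 745, array([ 0.4546, -0.0254,  0.056 ])), (array([578.02, 194.07]), 112, array([0.5489, 0.1857, 0.056 ]))]
```

View pics/w3.png

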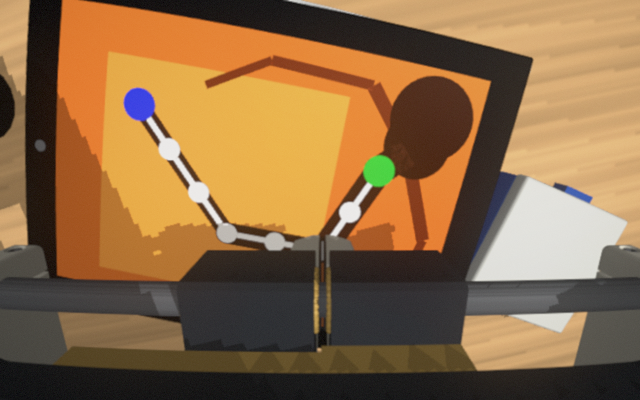

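The tablet hasn't shifted: green is at (379,171) and blue at (139,104). The fingertips rest on white dot 2, so I'll carry on.

```bash
python3 -m inch '[{"claw":0,"dx":0.08,"dy":-0.4,"dz":0,"ax":0,"ay":0,"az":0},{"claw":0,"dx":0.2,"dy":-1.0,"dz":0,"ax":0,"ay":0,"az":0},{"claw":0,"dx":0.33,"dy":-1.7,"dz":0,"ax":0,"ay":0,"az":0},{"claw":0,"dx":0.46,"dy":-2.4,"dz":0,"ax":0,"ay":0,"az":0},{"claw":0,"dx":0.6,"dy":-3.1,"dz":0,"ax":0,"ay":0,"az":0},{"claw":0,"dx":0.73,"dy":-3.8,"dz":0,"ax":0,"ay":0,"az":0},{"claw":0,"dx":0.85,"dy":-4.4,"dz":0,"ax":0,"ay":0,"az":0},{"claw":0,"dx":0.94,"dy":-4.9,"dz":0,"ax":0,"ay":0,"az":0},{"claw":0,"dx":0.98,"dy":-5.1,"dz":0,"ax":0,"ay":0,"az":0},{"claw":0,"dx":0.98,"dy":-5.1,"dz":0,"ax":0,"ay":0,"az":0}]'
python3 - <<'E'
from h import *
s=bot.observe();im=bot.grab_frame('wrist')
for r in(G,B):
    bl=blobs(im,*r);print([(b,a,plane('wrist',b,.056,s).round(4)) for b,a in bl[:2]])
print(s['tool_pos'],s['wrist_force'])
E
```

```text
time: 5.22
tool_pos: [0.5275, -0.0029, 0.0662]
tcp_rot: [0.111, 0.994, -0.0, -0.0]
wrist_force: [-1.5, -2.6, 4.1]
gripper_width: 0.005
grip_force: 1.8
[(array([475.68, 190.77]), 709, array([0.5132, 0.0825, 0.056 ]))]
[(array([242.14, 123.96]), 759, array([ 0.4545, -0.0258,  0.056 ])), (array([637.33, 206.19]), 21, array([0.5423, 0.1733, 0.056 ]))]
[ 0.52751418 -0.0028889   0.066156  ] [-1.4574849  -2.59470069  4.06993699]
```

```bash
python3 -m inch '[{"claw":0,"dx":0.4,"dy":-0.24,"dz":0,"ax":0,"ay":0,"az":0},{"claw":0,"dx":1.0,"dy":-0.6,"dz":0,"ax":0,"ay":0,"az":0},{"claw":0,"dx":1.7,"dy":-1.0,"dz":0,"ax":0,"ay":0,"az":0},{"claw":0,"dx":2.4,"dy":-1.4,"dz":0,"ax":0,"ay":0,"az":0},{"claw":0,"dx":3.1,"dy":-1.85,"dz":0,"ax":0,"ay":0,"az":0},{"claw":0,"dx":3.8,"dy":-2.25,"dz":0,"ax":0,"ay":0,"az":0},{"claw":0,"dx":4.5,"dy":-2.65,"dz":0,"ax":0,"ay":0,"az":0},{"claw":0,"dx":5.2,"dy":-3.1,"dz":0,"ax":0,"ay":0,"az":0},{"claw":0,"dx":5.9,"dy":-3.5,"dz":0,"ax":0,"ay":0,"az":0},{"claw":0,"dx":6.4,"dy":-3.8,"dz":0,"ax":0,"ay":0,"az":0}]'
python3 -m inch '[{"claw":0,"dx":0.2,"dy":-0.1,"dz":0,"ax":0,"ay":0,"az":0},{"claw":0,"dx":0.2,"dy":-0.1,"dz":0,"ax":0,"ay":0,"az":0},{"claw":0,"dx":0.2,"dy":-0.1,"dz":0,"ax":0,"ay":0,"az":0}]'
python3 - <<'E'
from h import *
s=bot.observe();im=bot.grab_frame('wrist')
for r in(G,B):
    bl=blobs(im,*r);print([(b,a,plane('wrist',b,.056,s).round(4)) for b,a in bl[:2]])
print(s['tool_pos'],s['wrist_force'])
E
```

```text
time: 6.1
tool_pos: [0.4561, -0.0254, 0.0662]
tcp_rot: [0.111, 0.994, -0.0, 0.0]
wrist_force: [3.2, 1.6, 4.0]
gripper_width: 0.004
grip_force: 1.8
time: 6.35
tool_pos: [0.4544, -0.0258, 0.066]
tcp_rot: [0.111, 0.994, -0.0, -0.0]
wrist_force: [-3.0, -1.3, 3.3]
gripper_width: 0.005
grip_force: 1.8
[(array([523.69, 314.54]), 13, array([0.5198, 0.0804, 0.056 ]))]
[(array([322., 238.]), 1, array([ 0.4473, -0.0236,  0.056 ]))]
[ 0.45441182 -0.02577072  0.06600604] [-3.00580827 -1.26432754  3.34292828]
```

On blue, within 1 mm, so I'll lift off.

```bash
python3 -m inch '[{"claw":0,"dx":0,"dy":0,"dz":-0.3,"ax":0,"ay":0,"az":0},{"claw":0,"dx":0,"dy":0,"dz":-0.7,"ax":0,"ay":0,"az":0},{"claw":0,"dx":0,"dy":0,"dz":-1.2,"ax":0,"ay":0,"az":0},{"claw":0,"dx":0,"dy":0,"dz":-2.2,"ax":0,"ay":0,"az":0},{"claw":0,"dx":0,"dy":0,"dz":-4,"ax":0,"ay":0,"az":0},{"claw":0,"dx":0,"dy":0,"dz":-6,"ax":0,"ay":0,"az":0},{"claw":0,"dx":0,"dy":0,"dz":-8,"ax":0,"ay":0,"az":0},{"claw":0,"dx":0,"dy":0,"dz":-10,"ax":0,"ay":0,"az":0},{"claw":0,"dx":0,"dy":0,"dz":-10,"ax":0,"ay":0,"az":0},{"claw":0,"dx":0,"dy":0,"dz":-10,"ax":0,"ay":0,"az":0}]'
python3 -m inch '[{"claw":0,"dx":0,"dy":0,"dz":0,"ax":0,"ay":0,"az":0},{"claw":0,"dx":0,"dy":0,"dz":0,"ax":0,"ay":0,"az":0},{"claw":0,"dx":0,"dy":0,"dz":0,"ax":0,"ay":0,"az":0},{"claw":0,"dx":0,"dy":0,"dz":0,"ax":0,"ay":0,"az":0}]'
python3 - <<'E'
from h import *
s=bot.observe();im=bot.grab_frame('scene')
P=[plane('scene',blobs(im,*r,(215,150,330,245))[0][0],.06) for r in(G,B)];print(P,s['tool_pos'],s['wrist_force'])
cv2.imwrite('pics/end.png',im[...,::-1])
E
```

```text
time: 7.23
tool_pos: [0.4552, -0.0256, 0.1676]
tcp_rot: [0.111, 0.994, 0.0, 0.001]
wrist_force: [-0.8, 0.4, -0.1]
gripper_width: 0.004
grip_force: 0.0
time: 7.57
tool_pos: [0.4545, -0.0256, 0.1655]
tcp_rot: [0.111, 0.994, 0.0, -0.001]
wrist_force: [-0.2, -0.6, 0.9]
gripper_width: 0.003
grip_force: 0.0
[array([0.51262115, 0.08386022, 0.06      ]), array([ 0.45393705, -0.02619984,  0.06      ])] [ 0.45453877 -0.02556546  0.16549193] [-0.23783517 -0.57569915  0.91586145]
```

View pics/end.png

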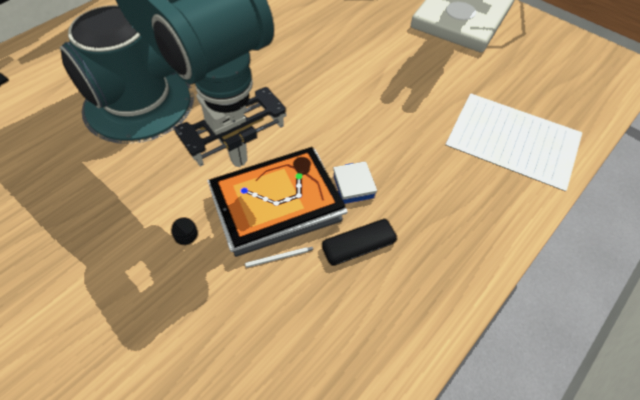

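The arm is clear of the tablet. The tablet (green 299,176; blue 244,190) and everything else are where they started.

```bash
python3 -c "from plant import bot;print(bot.close_job())"
```

```text
the job is handed in; nothing more can be done
None
```

The leg was traced from the green dot to the blue dot in one stroke on the glass at readings of about 3–5 N, the arm lifted clear with nothing else moved, and the job is handed in; the judge returned no verdict.

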